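# Index the condiment carousel on a noodle bar

## Robot

A 7-joint arm with a two-finger parallel gripper is mounted at the origin on the work surface. World frame = base frame: x ahead of the robot, y to its left, z up, the work surface at z = 0. Lengths are in m, angles in rad, forces in N, time in s.
With the tool pointing down it reaches from about 0.35 to 0.9 m from the base axis. Payload 7.2 kg.
Tool frame: the origin (TCP) lies on the centre line of the jaws, within the pads' length; the fingertips stand robot.tcp_to_tips ahead of it and the grasp point (between the pads) is the TCP (robot.tcp_to_tips is the distance from the TCP to the fingertips, in m); z points along the fingers, y is the line along which they close (so a half turn about z gives the same grasp; the last joint's range is limited). The gripper opens to 85 mm and grips with 20 to 120 N. Pads are 22 mm wide; open, the fingers measure 114 mm over their backs; the gripper's body (76 mm by 85 mm) begins 54 mm behind the grasp point. The pads swing forward as they close: fully open they stand 13 mm farther back than shut.
Start: joints at [-1.248, 0.411, -0.013, 1.596, 0.006, 1.134, -0.082], TCP at [0.238, 0.578, 0.25] pointing down, gripper open.
Joint ranges: [-2.95, 2.95], [-0.29, 1.99], [-1.47, 1.44], [0.14, 2.54], [-1.03, 4.17], [0.13, 1.85], [-2.86, 2.86]. Speed limits (rad/s): [2.39, 2.39, 3.01, 3.01, 3.14, 3.14, 3.14].

## Interface

Orientations are given as a unit quaternion [w, x, y, z].
In Python, from workcell import robot gives the robot as it stands. Calls block until the motion is done:
- robot.goto(position, orientation): joint-space move of the TCP to a pose.
- robot.move_straight(position, velocity=0.15, attitude=None, guard=None): straight line of the TCP; attitude=None keeps the orientation; velocity is the mean speed in m/s. With guard (N) it stops when the force on the tool has changed by that much, and returns True; else False.
- robot.set_joints(angles): joint-space move.
- robot.gripper_to(opening, grip_force=None): opening from 0.0 (shut) to 1.0 (fully open); grip_force is the grip in N (None keeps the last); returns when the fingers have stopped.
- robot.dwell(seconds).
- robot.inverse_kinematics(position, orientation): joint angles nearest the present ones, or None.
- robot.get_image(name): name is "scene" or "top" or "wrist"; returns the picture (400x640x3 uint8, red, green, blue); there is no depth.
- robot.camera_params(name): a dict with "camera_matrix" (3x3 intrinsics, pixels), "position" and "rotation" of the camera in the world. Camera axes: x right, y up, looking along -z (the intrinsics and any distortion apply to the point x, -y, -z); pixel columns grow to the right and rows downward; lengths in m; the calibration is good to about 2 mm. A picture is of the moment at which its call begins: read the wrist's pose just before it. camera_params takes no time and is no camera call; for the wrist camera it gives the pose at the moment of the call.
A pose or a line that the arm cannot do raises robot.IKError and nothing moves.
- robot.hand_in(): hands the job in; it is judged then, once.
Readings, each from a call of its own:
- robot.get_time(): time.
- robot.get_joints(): joint angles.
- robot.get_qvel(): joint speeds.
- robot.get_effort(): joint torques, N m.
- robot.get_tool_pos(): TCP position.
- robot.get_tool_rot(): TCP orientation.
- robot.get_wrist_force(): force on the tool from outside, world axes, zero at the start.
- robot.get_wrist_torque(): the same for the moment, N m.
- robot.get_grip_width(): opening from 0.0 (shut) to 1.0 (fully open).
- robot.get_grip_force(): force on a finger pad.
Only numpy, scipy, OpenCV 4.12 (cv2) and the standard library are available. Lean on these libraries where they do the work, as an engineer would, in place of code of your own. Each camera call takes 0.05 s, during which the arm holds its last target. There are 200 camera calls.

## Task

First take the toothpick cup off the carousel's grey plate and stand it upright on the round cork coaster. Then pull up the red spring-loaded knob, turn the carousel with it until the red-lidded chilli pot stands at the yellow serving mark on the plate, and let the pin drop fully home in the hole it then stands over. Do not handle the pots or knock over or shove anything else on the counter.

Things in the scene. Friction and masses are not known exactly. Their poses are not given: they have to be found in the camera images.
- stand: fixed grey round index plate of the carousel, 330 mm across, 12 mm thick, on the counter. Origin on the turning axis at table height, z up; +x points from the axis to the yellow serving mark (diamond and bar, 127 to 160 mm from the axis). Six brass-rimmed through holes, 12 mm wide, on a 115 mm radius at 30, 90, 150, 210, 270, 330 degrees anticlockwise from +x.
- serve_spot (a point): fixed point where a pot stands when it is at the serving mark: 65 mm from the axis towards the yellow mark, 24 mm above the table. Pots stand at six places, every 60 degrees at 65 mm radius. The red-lidded pot starts 60, 240 or 300 degrees anticlockwise of this point and so needs the platter turned by -1.047, +2.094 or +1.047 rad.
- carousel (a joint): turn of the platter in rad, anticlockwise from above positive; 0 at the start (pin in the hole at 150 degrees). The pin meets holes at -1.047 (hole at 90 degrees), 0, 1.047 (210) and 2.094 (270); stops at -1.25 and 2.3. Friction about 0.06 N m. Locked, but for 1 degree of play, while the pin is in a hole.
- post_top (a point): top of the platter's fixed centre post, on the turning axis, 79 mm above the table; black cap 34 mm across; it is no control. The wooden platter round it is 192 mm across, its top 24 mm above the table, with a 6 mm high rim; a stack of small white dishes is fixed on it.
- plunger (a joint): lift of the sprung index pin in m: 0 fully home in a hole (tip 9 mm deep), 0.009 when the tip rides on the plate, 0.018 at the upper stop. Lift it 12 to 16 mm to turn the platter freely. Its spring pulls down with 3.5 N at 0 and 8 N at the top: it never stays up by itself, and drops in when released within 2 mm of a hole's centre.
- knob_mid (a point): middle of the red pull knob on the index pin, 88 mm above the table when home: a vertical cylinder 24 mm across, 28 mm tall, above an aluminium guide 18 mm across whose top is at 64 mm. It sits on a bracket 115 mm from the axis and goes round with the platter, at 150 degrees + carousel in the plate's frame. The knob spins freely on its pin, so the grip need not turn.
- chilli_pot: loose white ceramic condiment pot with a red lid, 50 mm across, 60 mm tall, standing on the platter (its foot 24 mm above the table); origin at the centre of its underside. Do not handle.
- garlic_pot: loose white ceramic condiment pot with a green lid, 50 mm across, 60 mm tall, standing on the platter (its foot 24 mm above the table); origin at the centre of its underside. Do not handle.
- sesame_pot: loose white ceramic condiment pot with a black lid, 50 mm across, 60 mm tall, standing on the platter (its foot 24 mm above the table); origin at the centre of its underside. Do not handle.
- vinegar_pot: loose white ceramic condiment pot with a blue lid, 50 mm across, 60 mm tall, standing on the platter (its foot 24 mm above the table); origin at the centre of its underside. Do not handle.
- toothpick_cup: loose clear plastic cup of toothpicks, a cylinder 44 mm across and 62 mm tall (the toothpicks stick out to 75 mm), standing on the grey plate about 137 mm from the axis; origin at the centre of its underside, 12 mm above the table at the start; z up.
- coaster: round cork coaster, 100 mm across and 4 mm thick, fixed on the counter; origin at the centre of its underside.
- pepper_tin: blue and white tin, 52 mm across, 100 mm tall; origin at the centre of its underside. Leave alone.
- soy_bottle: dark bottle with a blue cap, 60 mm across, 150 mm tall; origin at the centre of its underside. Leave alone.
- oil_bottle: amber bottle with a black cap, 60 mm across, 150 mm tall; origin at the centre of its underside. Leave alone.
- tumbler: clear glass tumbler, 68 mm across, 85 mm tall; origin at the centre of its underside. Leave alone.
Mind the look-alikes: they are no part of the job. There is more than one size of the coaster; the one meant has the size given above.

How it is judged:
On the way, in this order (a step that is already met when the one before it is completed fails the run):
1. the toothpick cup stands upright on the coaster, let go (horizontal distance between toothpick_cup and coaster below 0.028 m and height (world z) of toothpick_cup below 0.008 m and angle between toothpick_cup's own z axis and vertical below 0.1 rad and linear speed of toothpick_cup below 0.02 m/s and contact force between toothpick_cup and the fingers below 0.05 N), for 0.2 s.
2. the index pin is pulled out of its hole (value of joint plunger above 0.008 m), for 0.1 s.
At the end, for the whole second after the job is handed in: the toothpick cup stands upright on the coaster (centre within 28 mm of the coaster's), the red-lidded pot stands within 12 mm of the serving spot by the yellow mark, the platter has been turned and is at rest with the index pin fully home (within 2 mm), all pots upright and everything let go (all of step 1 and horizontal distance between chilli_pot and serve_spot below 0.012 m and value of joint plunger below 0.002 m and (value of joint carousel above 0.95 rad or value of joint carousel below -0.95 rad) and velocity of joint carousel between -0.03 and 0.03 rad/s and angle between each of chilli_pot, garlic_pot, sesame_pot, vinegar_pot's own z axis and vertical below 0.1 rad); the robot touches nothing.
It fails at once if a pot is handled (gripped or pushed by the robot with more than 2 N) (contact force between any of chilli_pot, garlic_pot, sesame_pot, vinegar_pot and the fingers above 2 N or contact force between any of chilli_pot, garlic_pot, sesame_pot, vinegar_pot and the arm above 2 N).
It fails at once if a pot or the toothpick cup tips over (angle between any of chilli_pot, garlic_pot, sesame_pot, vinegar_pot, toothpick_cup's own z axis and vertical above 0.6 rad).
It fails at once if a bottle, the tin or the tumbler is shoved more than 30 mm or tipped (distance of any of pepper_tin, soy_bottle, oil_bottle, tumbler from where it was at the start of the episode above 0.03 m or angle between any of pepper_tin, soy_bottle, oil_bottle, tumbler's own z axis and vertical above 0.4 rad).
It also fails if it takes over 64 s, if anything falls off the work surface, if the arm or the gripper's body presses on something with over 40 N, if the wrist force passes 120 N, or if a joint passes its speed limit or range.

## Working session

There is one attempt and no reset: what is moved stays moved. The work goes in short steps, each a Python script; the robot and the scene stay as the last script left them, time stands still between calls to the robot, and variables do not carry over. Pictures are saved under pics/ and viewed, at most 10 in all, crops included, and the job is handed in when it is done.

```bash
ls; mkdir -p pics; cat > h.py <<'E'
import numpy as np, cv2
from workcell import robot
def ray(cam,u,v,p=None):
    p=p or robot.camera_params(cam); K=np.array(p["camera_matrix"]); R=np.array(p["rotation"])
    d=np.linalg.inv(K)@[u,v,1]; return np.array(p["position"]),R@[d[0],-d[1],-d[2]]
def onplane(cam,u,v,z,p=None):
    o,d=ray(cam,u,v,p); return o+d*(z-o[2])/d[2]
def proj(cam,X,p=None):
    p=p or robot.camera_params(cam); K=np.array(p["camera_matrix"]); R=np.array(p["rotation"])
    c=R.T@(np.array(X)-p["position"]); q=K@[c[0],-c[1],-c[2]]; return q[:2]/q[2]
def save(cam,f):
    im=robot.get_image(cam); cv2.imwrite("pics/"+f,im[:,:,::-1]); return im
E
python3 - <<'E'
from h import *
save("top","top0.png");save("scene","scene0.png")
for c in("top","scene","wrist"):print(robot.camera_params(c))
print(robot.tcp_to_tips,robot.get_tool_rot())
E
```

```text
pics
{'camera_matrix': array([[417.69449494,   0.        , 327.57994604],
       [  0.        , 417.69449494, 196.37934287],
       [  0.        ,   0.        ,   1.        ]]), 'position': array([0.44316741, 0.01038134, 1.00426407]), 'rotation': array([-0.70173401, -0.04128384,  0.03816449,  0.71021722])}
{'camera_matrix': array([[480.16239184,   0.        , 318.90148784],
       [  0.        , 480.16239184, 200.38394224],
       [  0.        ,   0.        ,   1.        ]]), 'position': array([ 1.10621293, -0.10735545,  0.97917395]), 'rotation': array([0.75422101, 0.22701543, 0.16877997, 0.59256053])}
{'camera_matrix': array([[279.1050147 ,   0.        , 323.04163828],
       [  0.        , 279.1050147 , 198.02285168],
       [  0.        ,   0.        ,   1.        ]]), 'position': array([0.15956719, 0.60924624, 0.37281517]), 'rotation': array([ 0.81955473, -0.13735779, -0.09098939,  0.54880217])}
0.019 [-8.55413483e-05  1.94141306e-01  9.80973310e-01 -7.14716113e-04]
```

```bash
sed -i 's/R=np.array(p\["rotation"\])/R=Q(p["rotation"])/; 2a from scipy.spatial.transform import Rotation\ndef Q(q): return Rotation.from_quat(np.roll(q,-1)).as_matrix()' h.py; python3 -c "
from h import *
print(onplane('top',320,200,0))"
```

```text
[0.54798407 0.03257785 0.        ]
```

View pics/top0.png

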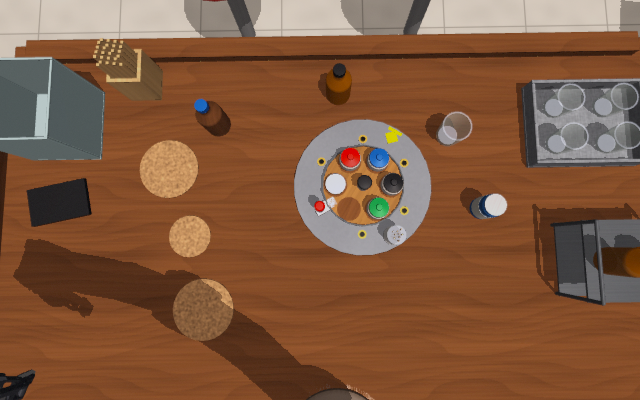

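View pics/scene0.png

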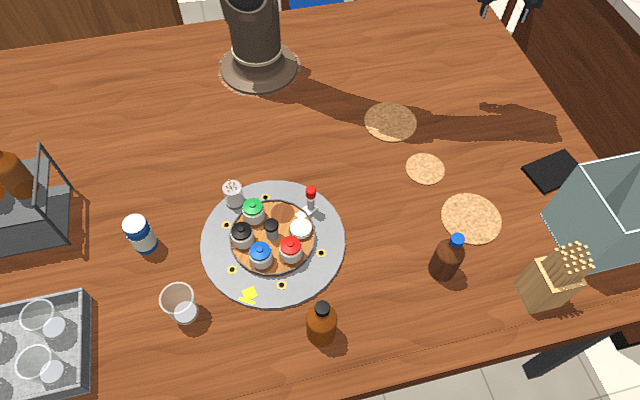

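The top view shows the plate around (363,187), the yellow mark (393,134), the red pot (350,157), the knob (320,206), the cup (397,235) and the 100 mm coaster (189,236). The scene view agrees with this.

```bash
python3 - <<'E'
from h import *
im=cv2.imread("pics/top0.png"); hsv=cv2.cvtColor(im,cv2.COLOR_BGR2HSV)
def blobs(m,roi,n=50):
    k=np.zeros_like(m);x0,y0,x1,y1=roi;k[y0:y1,x0:x1]=m[y0:y1,x0:x1]
    c,_=cv2.findContours(k,cv2.RETR_EXTERNAL,cv2.CHAIN_APPROX_NONE); return max(c,key=cv2.contourArea)
# coaster: brighter than wood
m=cv2.inRange(hsv,(5,60,140),(25,200,255)); c=blobs(m,(160,205,220,265));e=cv2.fitEllipse(cv2.convexHull(c));print("coaster",e,onplane("top",*e[0],.004))
m=cv2.inRange(hsv,(0,0,70),(180,50,190)); c=blobs(m,(285,110,440,260));e=cv2.fitEllipse(cv2.convexHull(c));print("plate",e);P=onplane("top",*e[0],.012);print(P)
m=cv2.inRange(hsv,(25,150,150),(35,255,255)); c=blobs(m,(380,120,410,150));M=cv2.moments(c);y=onplane("top",M["m10"]/M["m00"],M["m01"]/M["m00"],.012);print("mark",y,np.linalg.norm(y-P))
a=np.arctan2(*(y-P)[[1,0]]);print("mark ang",np.degrees(a))
# brass holes: yellow blobs with dark centre, refine the axis and angle
m=cv2.inRange(hsv,(22,80,80),(35,255,255));n,l,s,ce=cv2.connectedComponentsWithStats(m)
for i in range(1,n):
    if 285<ce[i][0]<440 and 110<ce[i][1]<260 and s[i,4]>8:
        q=onplane("top",*ce[i],.012)-P;print(ce[i],s[i],np.hypot(*q[:2]),(np.degrees(np.arctan2(q[1],q[0])-a))%360)
red=cv2.inRange(hsv,(0,200,120),(4,255,255))|cv2.inRange(hsv,(175,200,120),(180,255,255))
for nm,roi,z in(("pot",(335,140,365,175),.084),("knob",(308,198,330,215),.1)):
    c=blobs(red,roi);x=cv2.boundingRect(c);M=cv2.moments(c);q=onplane("top",M["m10"]/M["m00"],M["m01"]/M["m00"],z);d=q-P
    print(nm,x,q,np.hypot(*d[:2]),np.degrees(np.arctan2(d[1],d[0])-a))
cv2.imwrite("pics/c.png",cv2.resize(im[215:260,370:425],None,fx=8,fy=8,interpolation=cv2.INTER_CUBIC))
for t in range(0,360,60):
    pass
print("cup guess",onplane("top",397,233,.08)-P,onplane("top",397,235,.08))
for p,z in(((453,122),.085),((489,207),.1),((200,104),.15),((339,71),.15)):print(onplane("top",*p,z))
E
```

```text
coaster ((192.00112915039062, 235.56065368652344), (41.41477584838867, 49.85042190551758), 81.16667175292969) [0.46592157 0.33906934 0.004     ]
plate ((362.03887939453125, 186.88987731933594), (135.40679931640625, 137.13766479492188), 111.49459838867188)
[ 0.57707345 -0.06871419  0.012     ]
mark [ 0.70294122 -0.14468271  0.012     ] 0.1470167091545312
mark ang -31.113420904981044
[392.08       135.13714286] [385 126  17  18 175] 0.14685084217286187 0.13154713238540006
[362.38461538 138.5       ] [359 135   8   8  26] 0.11853642855108625 29.505910654102376
[320.90625 161.53125] [317 158   9   8  32] 0.1164340242107973 88.37149154522876
[403.29032258 162.25806452] [400 159   8   8  31] 0.11650075694934318 331.348818415648
[403.76470588 210.07843137] [400 206   9   9  51] 0.11338572872868917 270.9945191518082
[361.75       233.72916667] [358 230   9   9  48] 0.11181563932139343 209.5613767517217
pot (341, 148, 19, 18) [ 0.63850228 -0.03649608  0.084     ] 0.06936503659200148 58.78946950441098
knob (315, 201, 10, 10) [0.52518933 0.03201175 0.1       ] 0.11330347453133949 148.3664991571691
cup guess [-0.11261082 -0.06941759  0.068     ] [ 0.46007536 -0.13799858  0.08      ]
[ 0.71239186 -0.27116653  0.085     ]
[ 0.51779668 -0.33591504  0.1       ]
[0.73948947 0.28100508 0.15      ]
[ 0.80807284 -0.01388822  0.15      ]
```

View pics/c.png

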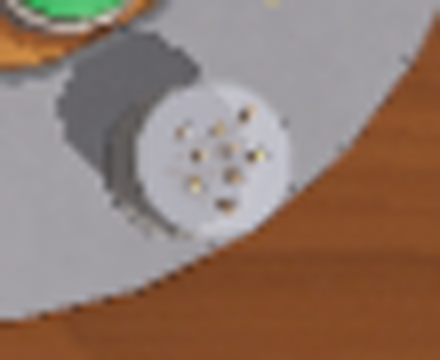

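```bash
cat >> h.py <<'E'
def down(ydir):
    y=np.array([np.cos(ydir),np.sin(ydir),0]);z=np.array([0,0,-1.]);x=np.cross(y,z)
    return np.roll(Rotation.from_matrix(np.c_[x,y,z]).as_quat(),1)
def bestdown(p,ang):
    j=robot.get_joints();o=[]
    for a in(ang,ang+np.pi):
        q=robot.inverse_kinematics(p,down(a))
        if q is not None:o.append((np.abs(np.array(q)-j).max(),down(a),q))
    return min(o,key=lambda t:t[0])[1:]
E
python3 - <<'E'
from h import *
H=[((362.38,138.5),30),((320.9,161.5),90),((403.3,162.3),330),((403.76,210.08),270),((361.75,233.73),210)]
W=np.array([onplane("top",*p,.012)[:2] for p,_ in H]);A=np.radians([a for _,a in H])
from scipy.optimize import least_squares
f=lambda s:(s[:2]+.115*np.c_[np.cos(A+s[2]),np.sin(A+s[2])]-W).ravel()
r=least_squares(f,[.577,-.069,-.54]);print(r.x,np.degrees(r.x[2]),r.fun.round(4))
c=r.x[:2]
cup=onplane("top",396.6,235,.074)[:2];d=cup-c;print("cup",cup,np.hypot(*d))
cup=c+d/np.hypot(*d)*.137
ang=np.arctan2(d[1],d[0])+np.pi/2
co=onplane("top",189.3,236.3,.004);print(co)
q,j=bestdown([*cup,.15],ang);print(q,j)
np.savez("m.npz",c=c,a=r.x[2],cup=cup,co=co,q=q)
robot.gripper_to(1.0,30)
robot.goto([*cup,.2],q);robot.move_straight([*cup,.16]);print(robot.get_time())
np.save("wp.npy",robot.camera_params("wrist"),allow_pickle=True);save("wrist","w1.png")
E
```

```text
[ 0.58037111 -0.06872334 -0.54914588] -31.463741049622886 [-0.0002  0.0004  0.0003  0.0001 -0.0003 -0.0004  0.0002 -0.      0.0001
 -0.0001]
cup [ 0.4601956  -0.13807608] 0.13875141633407773
[0.46423902 0.34548704 0.004     ]
[0.         0.96595056 0.25872673 0.        ] [-0.59943037  0.44417598  1.01944133  2.09021539 -0.49867866  0.87157355
 -0.33679358]
3.3833
```

View pics/w1.png

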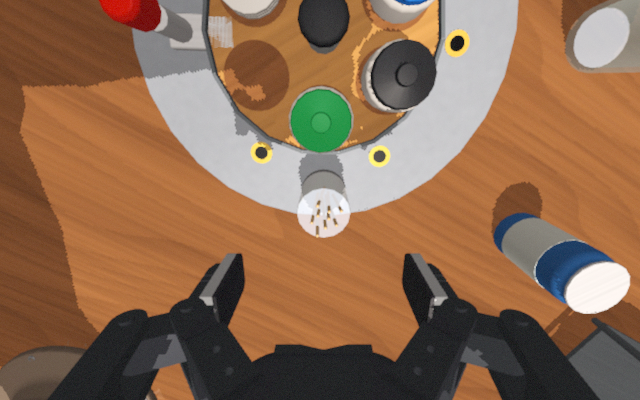

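The wrist view shows the cup rim at (323,213), between the open fingers, and the two nearby holes at (262,153) and (379,156).

```bash
python3 - <<'E'
from h import *
m=np.load("m.npz");p=np.load("wp.npy",allow_pickle=True).item();c,a,cup=m["c"],float(m["a"]),m["cup"]
w=onplane("wrist",323,213,.074,p);print("cup",w,cup)
print(onplane("wrist",262,153,.012,p)[:2]-c-.115*np.array([np.cos(a+np.radians(210)),np.sin(a+np.radians(210))]),onplane("wrist",379,156,.012,p)[:2]-c-.115*np.array([np.cos(a+np.radians(270)),np.sin(a+np.radians(270))]))
print("mean radius",np.hypot(*(w[:2]-c)))
g=(w[:2]+cup)/2
robot.goto([*g,.15],m["q"])
print(robot.move_straight([*g,.055],velocity=.1,guard=8))
robot.gripper_to(0.0,30);print(robot.get_grip_width(),robot.get_grip_force(),robot.get_tool_pos())
z=robot.get_tool_pos()[2]
robot.move_straight([*g,.19],velocity=.1)
co=m["co"]
q,_=bestdown([co[0],co[1],.19],np.arctan2(co[1],co[0])+np.pi/2)
robot.goto([co[0],co[1],.19],q)
print(robot.get_grip_width(),robot.get_time());save("scene","s2.png")
np.save("gz.npy",z)
E
```

```text
cup [ 0.4596707  -0.13808913  0.074     ] [ 0.46171254 -0.13720066]
[-0.00272126 -0.00198494] [-0.00320061 -0.00125093]
mean radius 0.1392127945544665
False
0.502863158357061 29.956578612327576 [ 0.46093478 -0.13758419  0.05542004]
0.5043990048246378 8.5
```

View pics/s2.png

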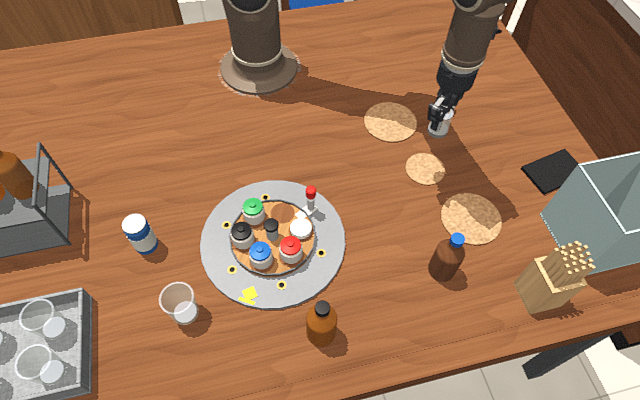

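The cup is held upright at about (438,125), above the coaster at (425,169). Next I place it and go to look at the knob from above.

```bash
python3 - <<'E'
from h import *
m=np.load("m.npz");c,a,co=m["c"],float(m["a"]),m["co"];z=float(np.load("gz.npy"))
print("coaster scene",onplane("scene",425.5,169,.004),co)
print(robot.move_straight([co[0],co[1],z-.012+.0045],velocity=.08,guard=6),robot.get_tool_pos())
robot.gripper_to(1.0);robot.dwell(.2)
robot.move_straight([co[0],co[1],.2],velocity=.2)
k=c+.115*np.array([np.cos(a+np.radians(150)),np.sin(a+np.radians(150))])
q,_=bestdown([*k,.2],a+np.radians(120)+np.pi/2)
robot.goto([*k,.2],q);np.save("qk.npy",q)
robot.gripper_to(.5,50)
np.save("wp.npy",robot.camera_params("wrist"),allow_pickle=True);save("wrist","w3.png");save("top","t3.png")
im=cv2.imread("pics/t3.png")
cv2.imwrite("pics/t3.png",im[100:300,150:450])
print(k,robot.get_tool_pos(),robot.get_time())
E
```

```text
coaster scene [0.46899379 0.34365265 0.004     ] [0.46423902 0.34548704 0.004     ]
False [0.46443172 0.34568252 0.04830778]
[0.52543391 0.03230588] [0.52545321 0.03241084 0.2000336 ] 13.8833
```

View pics/w3.png

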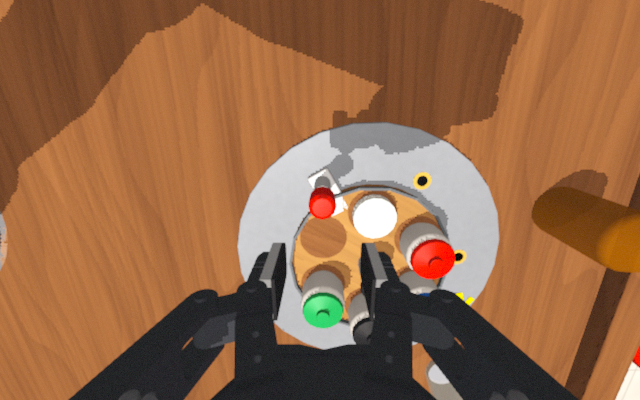

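View pics/t3.png

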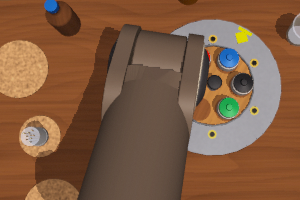

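The wrist view shows the knob top near (322,205), the 90° hole at (422,181) and the red pot at (432,258). The top crop shows the cup standing on the coaster (34,135). Next I locate the knob precisely and grip it.

```bash
python3 - <<'E'
from h import *
m=np.load("m.npz");p=np.load("wp.npy",allow_pickle=True).item();c,a=m["c"],float(m["a"])
print("cup-coaster",onplane("top",184,233.5,.066)-m["co"])
im=cv2.imread("pics/w3.png");hsv=cv2.cvtColor(im,cv2.COLOR_BGR2HSV)
red=cv2.inRange(hsv,(0,180,90),(6,255,255))|cv2.inRange(hsv,(174,180,90),(180,255,255))
r=np.zeros_like(red);r[170:230,300:345]=red[170:230,300:345];ys,xs=np.nonzero(r)
print(xs.min(),xs.max(),ys.min(),ys.max())
u,v=xs.mean(),ys.mean();w=onplane("wrist",u,v,.088,p)   # centroid of visible side+top ~ between
print("z.088",w,"z.095",onplane("wrist",u,v,.095,p),"z.102",onplane("wrist",u,v,.102,p))
h=lambda d:c+.115*np.array([np.cos(a+np.radians(d)),np.sin(a+np.radians(d))])
print("model",h(150));print("hole90",onplane("wrist",422.5,181,.012,p)[:2],h(90))
E
```

```text
cup-coaster [ 0.00508701 -0.00870992  0.062     ]
309 334 187 218
z.088 [0.52353888 0.03045257 0.088     ] z.095 [0.52363088 0.03299855 0.095     ] z.102 [0.52372288 0.03554454 0.102     ]
model [0.52543391 0.03230588]
hole90 [0.63921958 0.0268947 ] [0.64039638 0.02936828]
```

```bash
python3 - <<'E'
from h import *
m=np.load("m.npz");c=m["c"]-.001;a=float(m["a"]);np.save("c.npy",c)
k=c+.115*np.array([np.cos(a+np.radians(150)),np.sin(a+np.radians(150))])
robot.move_straight([*k,.13],velocity=.1)
print(robot.move_straight([*k,.090],velocity=.05,guard=5),robot.get_tool_pos())
f0=np.array(robot.get_wrist_force())
robot.gripper_to(0.0,50);robot.dwell(.2)
print(robot.get_grip_width(),robot.get_grip_force(),f0.round(2),robot.get_wrist_force(),robot.get_wrist_torque())
z=robot.get_tool_pos()[2]
for dz in(.005,.010,.014):
    robot.move_straight([*k,.09+dz],velocity=.03);robot.dwell(.15);print(robot.get_tool_pos(),np.array(robot.get_wrist_force()).round(2),robot.get_grip_width())
print(robot.get_time())
E
```

```text
False [0.5246185  0.03123318 0.09017241]
0.26407460712984615 49.003533124923706 [-0.39  0.48 -0.35] [-1.32720737  0.00914166  5.18642491] [ 0.1223679   0.13139186 -0.01642804]
[0.52406723 0.03117673 0.09466432] [ 0.21  0.12 -6.04] 0.2663841440803229
[0.52428669 0.03132594 0.09991524] [-0.21 -0.37 -6.1 ] 0.2686698385248146
[0.52440271 0.03137245 0.10396231] [ 0.29 -0.78 -7.78] 0.2632982656128396
17.5583
```

```bash
python3 - <<'E'
from h import *
c=np.load("c.npy");a=float(np.load("m.npz")["a"])
for d in np.arange(142.5,89,-7.5):
    t=a+np.radians(d);robot.move_straight([*(c+.115*np.array([np.cos(t),np.sin(t)])),.104],velocity=.05)
    print(d,np.array(robot.get_wrist_force()).round(1),robot.get_grip_width())
robot.dwell(.2);print(robot.get_tool_pos(),robot.get_wrist_force(),robot.get_time())
np.save("wp.npy",robot.camera_params("wrist"),allow_pickle=True);save("wrist","w4.png");im=save("scene","s4.png")
E
```

```text
142.5 [ 0.6  0.  -8.1] 0.26796658055466427
135.0 [-0.2 -0.3 -7.8] 0.26870883499829623
127.5 [ 0.5 -0.9 -6.8] 0.26727736176547673
120.0 [ 0.  -1.2 -7.5] 0.26721669932071385
112.5 [ 0.  -2.  -6.7] 0.2646270957531455
105.0 [ 0.3 -1.8 -7.2] 0.26691067035945154
97.5 [-0.8 -2.7 -7.7] 0.2659822652649092
90.0 [-0.8 -2.9 -7.3] 0.2646706381142494
[0.63924218 0.02831336 0.10399415] [-0.9374573  -3.46987456 -6.6809281 ] 21.3583
```

View pics/s4.png

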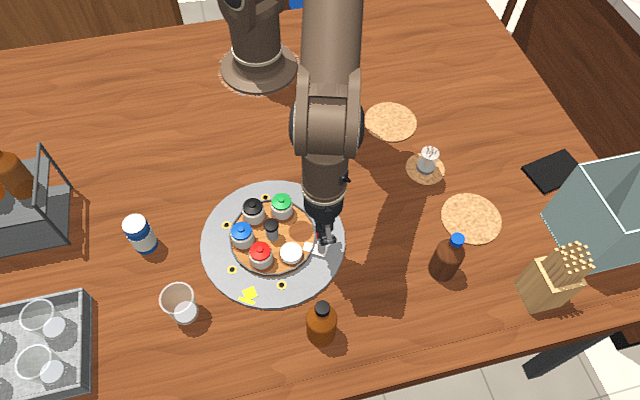

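The red pot now stands at (260,255), in line with the yellow mark at (249,294), and the cup is upright on the coaster. Next I lower the pin with a guard.

```bash
python3 - <<'E'
from h import *
p=np.array(robot.get_tool_pos())
c=np.load("c.npy");a=float(np.load("m.npz")["a"]);k=c+.115*np.array([np.cos(a+np.pi/2),np.sin(a+np.pi/2)])
for z in(.100,.097,.094,.0905):
    g=robot.move_straight([*k,z],velocity=.02,guard=10);robot.dwell(.15);print(z,g,robot.get_tool_pos(),np.array(robot.get_wrist_force()).round(2))
    if g:break
E
```

```text
0.1 False [0.63924136 0.02834331 0.09998438] [-2.28 -2.1  -6.47]
0.097 False [0.63945185 0.02826615 0.09708316] [-2.64 -3.47 -6.15]
0.094 False [0.63943645 0.02831472 0.09406788] [-2.77 -3.91 -5.45]
0.0905 False [0.63958495 0.02825324 0.09062603] [-1.11 -4.16 -2.17]
```

The spring still pulls down at close to home height, so the pin is in the hole. I release, retreat and check.

```bash
python3 - <<'E'
from h import *
robot.gripper_to(.5);robot.dwell(.3)
p=robot.get_tool_pos();robot.move_straight([p[0],p[1],.2],velocity=.1)
robot.goto([.40,.12,.3],robot.get_tool_rot());robot.dwell(.3)
print(robot.get_time(),robot.get_wrist_force())
save("top","t5.png");im=cv2.imread("pics/t5.png")
hsv=cv2.cvtColor(im,cv2.COLOR_BGR2HSV)
red=cv2.inRange(hsv,(0,200,120),(4,255,255))|cv2.inRange(hsv,(175,200,120),(180,255,255))
m=np.load("m.npz");c=m["c"];a=float(m["a"])
n,l,s,ce=cv2.connectedComponentsWithStats(red)
for i in range(1,n):
    if s[i,4]>20 and 290<ce[i][0]<435:
        z=.084 if s[i,4]>150 else .1
        d=onplane("top",*ce[i],z)[:2]-c;print(s[i],np.hypot(*d),np.degrees(np.arctan2(d[1],d[0])-a))
sc=robot.get_image("scene")[:,:,::-1]
A=cv2.resize(sc[140:310,180:460],None,fx=2.6,fy=2.6);cv2.imwrite("pics/s5.png",A)
# knob height: scene ray of knob top vs expected
hs=cv2.cvtColor(np.ascontiguousarray(sc),cv2.COLOR_BGR2HSV);r=cv2.inRange(hs,(0,190,100),(5,255,255))|cv2.inRange(hs,(174,190,100),(180,255,255))
n,l,s,ce=cv2.connectedComponentsWithStats(r)
print([ (s[i],ce[i].round(1)) for i in range(1,n) if s[i,4]>25])
k=c-.001+.115*np.array([np.cos(a+np.pi/2),np.sin(a+np.pi/2)])
for z in(.088,.097):print(z,proj("scene",[*k,z]))
old=cv2.imread("pics/scene0.png");k=c-.001+.115*np.array([np.cos(a+np.radians(150)),np.sin(a+np.radians(150))]);print("start",proj("scene",[*k,.088]))
hs=cv2.cvtColor(old,cv2.COLOR_BGR2HSV);r=cv2.inRange(hs,(0,190,100),(5,255,255))|cv2.inRange(hs,(174,190,100),(180,255,255))
n,l,s,ce=cv2.connectedComponentsWithStats(r);print([ (s[i],ce[i].round(1)) for i in range(1,n) if s[i,4]>25])
E
```

```text
26.575 [ 0.71572951  0.49671282 -0.91347893]
[316 149  10  12  85] 0.11361447589599816 90.43367654692616
[370 148  19  19 231] 0.06493360412360778 1.3814149778703562
[(array([317, 230,  10,  13,  71], dtype=int32), array([321.4, 237.3])), (array([253, 242,  17,  19,  95], dtype=int32), array([263. , 247.9]))]
0.088 [321.9593423  236.20481969]
0.097 [322.04448117 234.14118876]
start [310.67515617 191.88093793]
[(array([306, 186,  10,  13,  70], dtype=int32), array([310.6, 193. ])), (array([284, 236,  17,  19, 106], dtype=int32), array([293.6, 242.7]))]
```

View pics/s5.png

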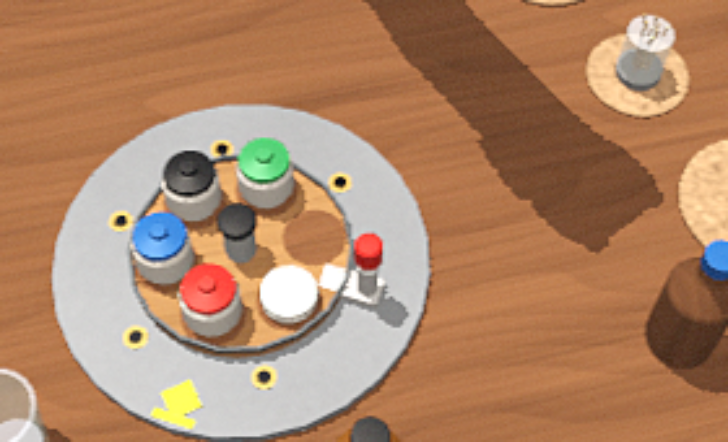

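The crop shows the cup upright on the coaster (640,65), the red pot at the mark, and the knob (368,250) sitting as low as it did at the start: the offset from its projected home position is the same (+1.1 px).

```bash
python3 -c "
from h import *
print(robot.hand_in())"
```

```text
the job is handed in; nothing more can be done
None
```

I handed the job in at about 27 s (limit 64 s): the toothpick cup is upright on the 100 mm coaster, the red-lidded pot is at the yellow mark, and the last pictures show the pin fully home. The hand-in returned no verdict.

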